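# Lock the printing block into its registration jig

### The job

Get the printing block set for inking: push it along the cart top until its long side lies flat against the back fence of the wooden jig, between the fixed side stop and the sliding stop. Then push the sliding stop along its two dowels so that the block ends up snug in the corner, tight against fence and fixed side stop, with the sliding stop closed up against it. Only push, never lift the block, leave the brayer, hoops, tin and hole punch where they are, and move clear when done.

Things in the scene. Friction and masses are not known exactly. Their poses are not given: they have to be found in the camera images.
- jig: Wooden registration jig fixed on the cart top (z = 0; no base plate). Origin: on the cart top at the foot of the fence's front face. x points across the fence, away from the robot; y along the fence, to the left seen from the robot; z up. The fence is a strip 26 mm high, 12 mm thick, front face at x = 0, from y = -195 to +145 mm.
- slide_stop (a joint): Travel of the dark wooden sliding stop, m, growing towards jig +y, range 0 to 0.2, starts at 0 to 0.05. Its arm bridges the fence towards the robot: jig x -90 to -5 mm, 3 to 40 mm above the cart top, 24 mm thick in y. Its inner face is at jig y = -0.150 m + this value: 0.160 when closed on a block snug in the corner. About 2 N friction, stays where left.
- slide_push (a point): Middle of the outer (right, jig -y) face of the sliding stop's arm, at jig x = -45 mm, 16 mm above the cart top. This upright face is free to push against in the jig's +y direction. Moves with the sliding stop.
- block: Loose printing block lying flat: light wooden board, grey top with a pale leaf in relief. 90 mm along its x, 110 mm along its y, 26 mm high, about 0.25 kg. Origin: centre of its underside. Starts before the jig's opening, centre 115 to 145 mm before the fence, turned up to 0.4 rad from the jig's axes. Seated: 110 mm side along the fence, centre at jig x = -45, y = +65 mm.
- side_stop (a point): Middle of the inner (jig -y) face of the fixed side stop, 13 mm above the cart top, at jig x = -42.5, y = +120 mm. The side stop is a fixed strip 26 mm high and 20 mm thick that runs from the fence towards the robot, jig x = 0 to -85 mm.
- dowels (a point): Middle of the two fixed oak dowels, 16 mm diameter, 20 mm above the cart top, that lie parallel along jig y behind the fence (jig x = 26 to 74 mm) and carry the sliding stop; end blocks 34 mm high. Origin at jig x = 50, y = -28 mm.
- brayer: Bystander: hand roller (brayer), pink roller 40 mm diameter and 80 mm long, dark wooden handle, 180 mm overall along its own x, up to 45 mm high; origin under the roller's centre, handle towards its own -x. Leave alone.
- tin: Bystander: aluminium tin 75 x 100 x 50 mm high with a hinged flap shut on top; origin centre of its underside. Leave alone.
- punch: Bystander: black plastic hole punch 110 x 100 mm, about 80 mm high with its press lever; origin centre of its underside. Leave alone.
- hoop0: Bystander: bottom hoop of the stack of three wooden embroidery hoops, ring 136 mm outside, 116 mm inside, 10 mm high; origin centre of its underside. Leave alone.
- hoop1: Bystander: middle hoop of the stack of three wooden embroidery hoops, ring 136 mm outside, 116 mm inside, 10 mm high; origin centre of its underside. Leave alone.
- hoop2: Bystander: top hoop of the stack of three wooden embroidery hoops, ring 136 mm outside, 116 mm inside, 10 mm high; origin centre of its underside. Leave alone.
Not all that is in view belongs to the job. Several things have the shape of the block; the one meant has the colours described above.

How it is judged:
On the way, in this order (a step that is already met when the one before it is completed fails the run):
1. the block's long side lies flat against the fence, between the stops, while the sliding stop is still open (x of block in the frame of jig between -0.049 and -0.04 m and angle between the x axis of block and the x axis of jig, either way round below 0.04 rad and value of joint slide_stop below 0.15 m and y of block in the frame of jig between -0.1 and 0.07 m), for 0.2 s.
2. the sliding stop is closed up on the block (value of joint slide_stop above 0.1555 m), for 0.2 s.
At the end, for the whole second after the job is handed in: The block lies flat on the cart top, within 4 mm of the fence and of the fixed side stop, square to the jig within 0.04 rad; the sliding stop is closed on it (joint at least 0.1555, so the gaps along the fence total under 4.5 mm); all at rest (x of block in the frame of jig between -0.049 and -0.04 m and angle between the x axis of block and the x axis of jig, either way round below 0.04 rad and y of block in the frame of jig between 0.061 and 0.07 m and value of joint slide_stop between 0.1555 and 0.165 m and height (world z) of block below 0.004 m and angle between block's own z axis and vertical below 0.05 rad and linear speed of block below 0.01 m/s); the robot touches nothing.
It fails at once if the block is lifted or tipped (height (world z) of block above 0.01 m or angle between block's own z axis and vertical above 0.2 rad).
It fails at once if a bystander is moved by more than 15 mm (distance of any of brayer, tin, punch, hoop0, hoop1, hoop2 from where it was at the start of the episode above 0.015 m).
It also fails if it takes over 53 s, if anything falls off the work surface, if the arm or the gripper's body presses on something with over 40 N, if the wrist force passes 120 N, or if a joint passes its speed limit or range.

### The arm

A 7-joint arm with a two-finger parallel gripper is mounted at the origin on the work surface. World frame = base frame: x ahead of the robot, y to its left, z up, the work surface at z = 0. Lengths are in m, angles in rad, forces in N, time in s.
With the tool pointing down it reaches from about 0.425 to 0.925 m from the base axis. Payload 6.8 kg.
Tool frame: the origin (TCP) lies at the very end of the fingers, on their centre line; the grasp point (between the pads) lies r.grip_depth behind it (r.grip_depth is the distance from the TCP to the grasp point, in m); z points along the fingers, x is the direction in which the jaws open and shut, and the axes are right-handed (so a half turn about z gives the same grasp; the last joint's range is limited). The gripper opens to 85 mm and grips with 20 to 120 N. Pads are 22 mm wide; open, the fingers measure 114 mm over their backs; the gripper's body (76 mm by 85 mm) begins 54 mm behind the grasp point. The pads swing forward as they close: fully open they stand 13 mm farther back than shut.
Start: joints at [-1.404, 0.477, 0.022, 1.555, -0.011, 1.109, -0.083], TCP at [0.183, 0.65, 0.231] pointing down, gripper open.
Joint ranges: [-2.96, 2.96], [-0.34, 2.1], [-1.41, 1.46], [0.24, 2.44], [-1.37, 4.51], [0.17, 1.92], [-2.96, 2.96]. Speed limits (rad/s): [2.39, 2.39, 3.14, 3.14, 3.14, 3.14, 3.14].

### API

Orientations are given as a rotation vector (axis times angle).
In Python, from bench import readout, grab_frame, workorder, r gives the robot as it stands.
- The arm moves only by the shell command python3 -m handwheel 'ROWS' [FORCE]. ROWS is text: rows parted by semicolons, each of 7 numbers parted by spaces: the shift along the tool's x, y, z in mm, then the turn, a rotation vector about the tool's x, y, z in degrees, then the finger opening in mm, from 0 to 85.4. A call has 1 to 12 rows; each row is the pose to reach, as a shift and turn from the pose commanded when the call began, along the tool's axes at that moment; what a row does not reach only later rows make up. A row lasts 1/8 s, in which the tool goes at most 62.5 mm and 10.7 degrees, less where a joint would pass 70% of its speed; a pose out of reach is approached as far as the arm can. A call with a gripper value outside its range is refused whole. The fingers move at their own pace and stop on an object; FORCE is the grip in N (left out, the last holds). Time passes only in rows, so rows that repeat a pose let the fingers close. It gives the time, the measured TCP pose, the force and the opening at its end, in the units of the state.
- readout.get_obs(): the state, without advancing time (a new reading comes with each control period).
- grab_frame(name): name is "side" or "top" or "wrist"; returns a dict with "pixels" (420x560x3 uint8, red, green, blue), "fx", "fy", "cx", "cy" (pixels), "rvec" (rotation vector, rad) and "tvec" (3), from world to camera coordinates, as OpenCV has them. Camera axes: x right, y down, z forward; pixel columns grow to the right and rows downward; lengths in m; the calibration is good to about 2 mm. A picture is of the moment at which its call begins. There is no depth.
- workorder.hand_in(): hands the job in, once; it reports no verdict.
The state is a dict: "clock": time; "joints": joint angles; "qvel": joint speeds; "tau": joint torques, N m; "tcp_pos": TCP position; "orientation": TCP orientation; "contact_force": force on the tool from outside, world axes, zero at the start; "moment": the same for the moment, N m; "grip_width": finger opening in m.
Only numpy, scipy, OpenCV 4.12 (cv2) and the standard library are available. Lean on these libraries where they do the work, as an engineer would, in place of code of your own. Each camera call takes 0.05 s, during which the arm holds its last target.

## Working session

There is one attempt and no reset: what is moved stays moved. The work goes in short steps, Python scripts to look and compute and a shell command to move; the robot and the scene stay as the last step left them, time stands still between calls to the robot, and variables do not carry over. Pictures are saved under pics/ and viewed, and the job is handed in when it is done.

```bash
ls; mkdir -p pics
python3 - <<'E'
from bench import readout, grab_frame, workorder, r
import cv2
o=readout.get_obs();print(o, r.grip_depth)
for n in("side","top","wrist"):
    f=grab_frame(n);cv2.imwrite(f"pics/{n}0.png",f["pixels"][:,:,::-1]);print(n,f["fx"],f["cx"],f["cy"],f["rvec"],f["tvec"])
E
```

```text
pics
{'clock': 0.0, 'joints': array([-1.40408847,  0.47783034,  0.02233032,  1.55647185, -0.01152058,
        1.10930621, -0.08311521]), 'qvel': array([-6.71260017e-04,  7.91277161e-04, -6.13357035e-05,  6.13082029e-04,
        1.18343482e-03, -1.30690845e-03, -4.56472558e-04]), 'tau': array([-1.31956956e-03, -5.96461451e+01,  1.60754632e+00, -2.81196535e+01,
        1.24126548e-02,  9.42965678e-03, -4.78269286e-06]), 'tcp_pos': array([0.18300866, 0.64908542, 0.23029665]), 'orientation': array([ 2.50379121e+00,  1.89549141e+00, -2.24586711e-03]), 'contact_force': array([-0.10662255,  0.74767572,  0.47772156]), 'moment': array([0.01222465, 0.0336333 , 0.00718676]), 'grip_width': 0.08538738267321125} 0.0187
side 472.5481992020856 281.94427751577155 206.79060452014485 [ 2.27645252 -0.60766115  0.25369519] [-0.43867068  0.22274221  1.0446523 ]
top 381.24336767165914 281.91040869474443 213.26403968719976 [ 1.99574705 -2.2005415   0.25878504] [0.02258493 0.52339905 0.87155029]
wrist 292.5484759978618 282.3762561860892 212.76491098437398 [-2.32711695 -1.7614049  -0.23392748] [-0.67314302 -0.03421201  0.37794988]
```

View pics/side0.png

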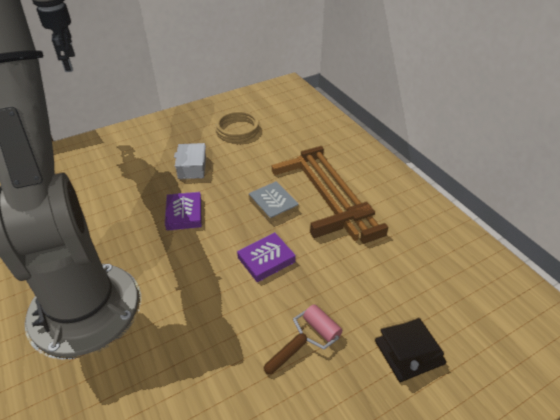

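View pics/top0.png

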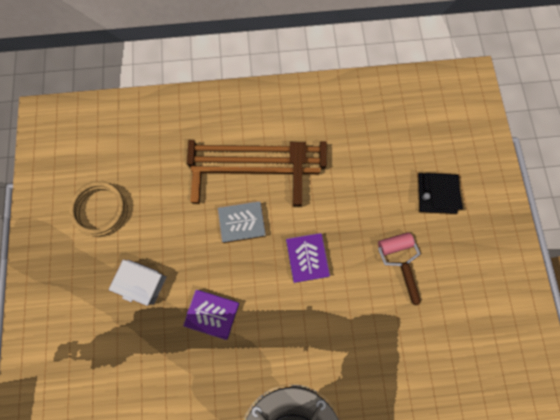

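View pics/wrist0.png

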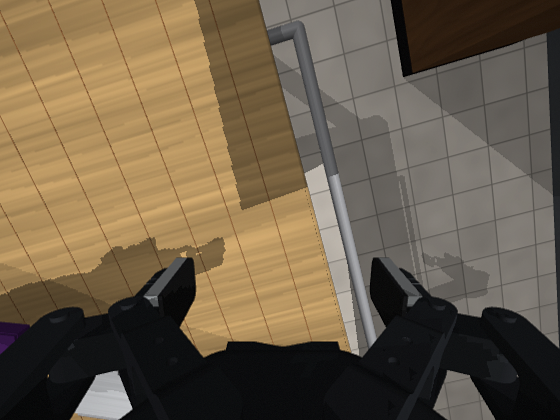

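The top view shows three block-shaped things: a grey one with a pale leaf at (241,221), and purple ones at (308,257) and (211,314). By the description it is the grey one. The jig's fence is at row ~170, the side stop at (196,185) and the sliding stop at (298,175). Next: a close crop and measurements.

```bash
cat > h.py <<'E'
import numpy as np, cv2
from bench import readout, grab_frame, workorder, r
def ray(f,u,v,z):
    R=cv2.Rodrigues(np.array(f["rvec"]))[0]; t=np.array(f["tvec"]).ravel()
    d=R.T@np.array([(u-f["cx"])/f["fx"],(v-f["cy"])/f["fy"],1]); c=-R.T@t
    return (c+d*(z-c[2])/d[2])
def proj(f,P):
    K=np.array([[f["fx"],0,f["cx"]],[0,f["fy"],f["cy"]],[0,0,1.]])
    return cv2.projectPoints(np.array(P,float).reshape(-1,1,3),np.array(f["rvec"]),np.array(f["tvec"]),K,None)[0].reshape(-1,2)
E
python3 - <<'E'
from h import *
f=grab_frame("top");p=f["pixels"]
c=p[120:270,170:350,::-1];cv2.imwrite("pics/crop.png",cv2.resize(c,None,fx=4.4,fy=4,interpolation=cv2.INTER_CUBIC)[:600,:800])
hsv=cv2.cvtColor(p,cv2.COLOR_RGB2HSV)
for (u,v) in[(230,210),(254,235),(241,221),(250,170),(298,180),(195,188),(250,155),(230,190)]:print(u,v,p[v,u],hsv[v,u])
E
```

```text
230 210 [123 128 131] [101  16 131]
254 235 [119 123 127] [105  16 127]
241 221 [168 165 166] [170   5 168]
250 170 [125  77  40] [ 13 173 125]
298 180 [81 48 27] [ 12 170  81]
195 188 [150  92  48] [ 13 173 150]
250 155 [170 132  82] [ 17 132 170]
230 190 [180 141  87] [ 17 132 180]
```

View pics/crop.png

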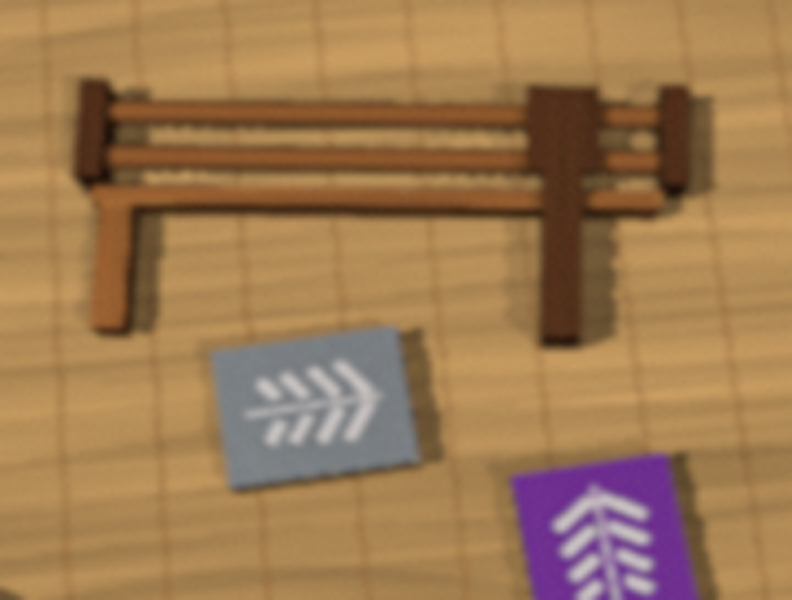

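The crop shows the light-edged block with grey top and pale leaf, so the choice is confirmed. Next I measure it and the jig.

```bash
cat > meas.py <<'E'
from h import *
def measure(n="top",verb=True,off=0):
    f=grab_frame(n);p=f["pixels"];hsv=cv2.cvtColor(p,cv2.COLOR_RGB2HSV)
    out={"f":f}
    R=cv2.Rodrigues(np.array(f["rvec"]))[0]
    m=((hsv[...,1]<60)&(hsv[...,2]>80)).astype(np.uint8)
    out["grey"]=m
    return out,hsv
def line(pts):
    pts=np.array(pts)
    vx,vy,x,y=cv2.fitLine(pts[:,:2].astype(np.float32),cv2.DIST_HUBER,0,.001,.001).ravel()
    return np.array([vx,vy]),np.array([x,y])
E
python3 - <<'E'
from meas import *
o,hsv=measure();f=o["f"]
R=cv2.Rodrigues(np.array(f["rvec"]))[0];print("cam",-R.T@np.array(f["tvec"]))
m=o["grey"].copy();m[:195]=0;m[250:]=0;m[:,:200]=0;m[:,280:]=0
m=cv2.morphologyEx(m,cv2.MORPH_CLOSE,np.ones((5,5)))
cs=cv2.findContours(m,cv2.RETR_EXTERNAL,cv2.CHAIN_APPROX_NONE)[0];c=max(cs,key=cv2.contourArea)
w=np.array([ray(f,*q[0],.026)[:2] for q in c],np.float32)
rc=cv2.minAreaRect(w*1000);print("block rect",rc,cv2.boxPoints(rc))
# fence: per column profile of value/sat
wood=((hsv[...,1]>150)).astype(np.uint8)
for u in (215,230,245,260,275):
    print(u,[(v,hsv[v,u,1],hsv[v,u,2]) for v in range(162,178)])
for v in (180,190,198):
    print(v,[(u,hsv[v,u,1],hsv[v,u,2]) for u in range(186,206)])
    print(v,[(u,hsv[v,u,1],hsv[v,u,2]) for u in range(287,308)])
for q in [(200,170,.026),(288,170,.026)]: print(ray(f,*q))
E
```

```text
cam [ 0.30588055 -0.00896443  0.96974908]
block rect ((521.4135131835938, 75.86412811279297), (90.55904388427734, 110.10467529296875), 3.6153557300567627) [[472.7526   127.95167 ]
 [479.6956    18.066116]
 [570.07446   23.776588]
 [563.1315   133.66214 ]]
215 [(162, np.uint8(141), np.uint8(125)), (163, np.uint8(131), np.uint8(161)), (164, np.uint8(131), np.uint8(175)), (165, np.uint8(134), np.uint8(162)), (166, np.uint8(149), np.uint8(145)), (167, np.uint8(170), np.uint8(147)), (168, np.uint8(175), np.uint8(150)), (169, np.uint8(174), np.uint8(144)), (170, np.uint8(176), np.uint8(122)), (171, np.uint8(172), np.uint8(83)), (172, np.uint8(169), np.uint8(71)), (173, np.uint8(141), np.uint8(110)), (174, np.uint8(139), np.uint8(154)), (175, np.uint8(131), np.uint8(179)), (176, np.uint8(132), np.uint8(184)), (177, np.uint8(132), np.uint8(184))]
230 [(162, np.uint8(150), np.uint8(107)), (163, np.uint8(134), np.uint8(137)), (164, np.uint8(133), np.uint8(169)), (165, np.uint8(133), np.uint8(175)), (166, np.uint8(144), np.uint8(166)), (167, np.uint8(161), np.uint8(157)), (168, np.uint8(175), n
[... 6045 characters left out ...]
8(149)), (291, np.uint8(140), np.uint8(140)), (292, np.uint8(141), np.uint8(119)), (293, np.uint8(161), np.uint8(92)), (294, np.uint8(175), np.uint8(83)), (295, np.uint8(174), np.uint8(82)), (296, np.uint8(173), np.uint8(84)), (297, np.uint8(172), np.uint8(83)), (298, np.uint8(173), np.uint8(81)), (299, np.uint8(175), np.uint8(80)), (300, np.uint8(176), np.uint8(81)), (301, np.uint8(168), np.uint8(85)), (302, np.uint8(145), np.uint8(95)), (303, np.uint8(135), np.uint8(104)), (304, np.uint8(135), np.uint8(106)), (305, np.uint8(132), np.uint8(106)), (306, np.uint8(132), np.uint8(104)), (307, np.uint8(136), np.uint8(103))]
[0.66861614 0.172865   0.026     ]
[ 0.64607623 -0.05643916  0.026     ]
```

```bash
cat > jig.py <<'E'
from meas import *
def cross(vals,th):  # first falling crossing index
    for i in range(len(vals)-1):
        if vals[i]>=th>vals[i+1]: return i+(vals[i]-th)/(vals[i]-vals[i+1])
    return None
def getjig():
    f=grab_frame("top");V=cv2.cvtColor(f["pixels"],cv2.COLOR_RGB2HSV).astype(float)
    F=[];S=[]
    for u in range(206,290):
        c=cross(V[168:175,u,2],108)
        if c is not None:F.append(ray(f,u,168+c,.026)[:2])
    for v in range(178,200):
        c=cross(V[v,194:204,2],108)
        if c is not None:S.append(ray(f,194+c,v,.026)[:2])
    return f,V,np.array(F),np.array(S)
E
python3 - <<'E'
from jig import *
f,V,F,S=getjig()
d,p=line(F*1000);d=d*np.sign(d[1])
e,q=line(S*1000)
print(len(F),d,p,np.degrees(np.arctan2(-d[0],d[1])),"side",len(S),e,q,np.degrees(np.arctan2(e[1],e[0])))
yaw=np.arctan2(-d[0],d[1]);X=np.array([np.cos(yaw),np.sin(yaw)]);Y=np.array([-X[1],X[0]])
# intersection of the lines = jig (0,120)
a=np.linalg.solve(np.c_[d,-e],q-p);c=p+a[0]*d
print("corner",c);
O=c-120*Y;print("origin",O,"yaw",yaw)
print("check: fence resid",np.std((F*1000-O)@X),"side mean y",np.mean((S*1000-O)@Y))
b=np.array([521.4,75.9]);print("block jig",(b-O)@X,(b-O)@Y)
# arm left edge z=.04
for v in (178,185,192,198):
    row=V[v,288:298,2]; c2=cross(row,112); P=ray(f,288+c2,v,.04)[:2]*1000; print("arm inner",(P-O)@X,(P-O)@Y,"slide",(P-O)@Y+150)
# back of fence check, dowel end
np.savez("jig.npz",O=O,yaw=yaw)
E
```

```text
84 [0.11018314 0.9939113 ] [655.8443    61.270393] -6.3258724 side 22 [ 0.9941483  -0.10802347] [619.3126  179.54742] -6.2013903
corner [668.3654  174.21738]
origin [655.14343  54.94802] yaw -0.11040731
check: fence resid 0.5741124188322415 side mean y 119.88134157816798
block jig -135.2376671782064 6.088138645366147
arm inner -23.37880592362738 -123.71159696638725 slide 26.288403033612752
arm inner -42.18042764084252 -123.77321577453756 slide 26.22678422546244
arm inner -60.82744909988977 -122.75572426918417 slide 27.24427573081583
arm inner -76.66520775290557 -122.94497452503562 slide 27.05502547496438
```

```bash
cat > go.py <<'E'
from h import *
import sys
from scipy.spatial.transform import Rotation as Ro
J=np.load("jig.npz");O=J["O"];yaw=float(J["yaw"])
X=np.array([np.cos(yaw),np.sin(yaw)]);Y=np.array([-X[1],X[0]])
def plan(jx,jy,z):
    o=readout.get_obs();R=Ro.from_rotvec(o["orientation"])
    w=np.r_[O+jx*X+jy*Y,z]
    # tool z down, x along jig y
    T=Ro.from_matrix(np.c_[np.r_[Y,0],np.r_[X,0],[0,0,-1]])
    t=o["tcp_pos"]*1000
    print("clock %.2f"%o["clock"],"tcp jig",(t[:2]-O)@X,(t[:2]-O)@Y,t[2],"shift",(R.inv().apply(w-t)).round(1),"turn",(R.inv()*T).as_rotvec(degrees=True).round(2),"F",o["contact_force"].round(1),"w",o["grip_width"])
if __name__=="__main__": plan(*map(float,sys.argv[1:4]))
E
python3 go.py -210 6 100; python3 go.py -210 6 5
```

```text
clock 0.30 tcp jig -534.6831661432361 538.9375764756679 230.9888822724815 shift [-472.6  407.5  131.3] turn [-0.    0.03 -9.41] F [ 0.7  0.1 -0.4] w 0.08553135136696831
clock 0.30 tcp jig -534.6831661432361 538.9375764756679 230.9888822724815 shift [-472.5  407.5  226.3] turn [-0.    0.03 -9.41] F [ 0.7  0.1 -0.4] w 0.08553135136696831
```

```bash
python3 -m handwheel '-472.6 407.5 50 0 0 -9.4 60;-472.6 407.5 50 0 0 -9.4 60;-472.6 407.5 50 0 0 -9.4 60;-472.6 407.5 50 0 0 -9.4 60;-472.6 407.5 50 0 0 -9.4 60;-472.6 407.5 50 0 0 -9.4 60;-472.6 407.5 50 0 0 -9.4 60;-472.6 407.5 50 0 0 -9.4 60;-472.6 407.5 50 0 0 -9.4 60;-472.6 407.5 50 0 0 -9.4 60;-472.6 407.5 50 0 0 -9.4 60;-472.6 407.5 100 0 0 -9.4 60'; python3 go.py -210 6 5
```

```text
clock: 1.8
tcp_pos: [0.4506, 0.0852, 0.1335]
orientation: [2.341, 2.092, 0.013]
contact_force: [-0.2, 1.7, -0.9]
grip_width: 0.06
clock 1.80 tcp jig -206.64697293887957 7.555778448345723 133.4636653790398 shift [ -2.1  -4.3 128.4] turn [ 0.43 -0.26 -0.1 ] F [-0.2  1.7 -0.9] w 0.0599876855951064
```

```bash
python3 -m handwheel '0 0 50 0 0 0 60;0 0 100 0 0 0 60;0 0 120 0 0 0 60;0 0 125 0 0 0 60;0 0 125 0 0 0 60;0 0 125 0 0 0 60'; python3 go.py -101 6 5
python3 - <<'E'
from h import *
f=grab_frame("side");cv2.imwrite("pics/side1.png",cv2.resize(f["pixels"][150:290,200:400,::-1],None,fx=4,fy=4))
f=grab_frame("top");cv2.imwrite("pics/top1.png",cv2.resize(f["pixels"][120:270,170:350,::-1],None,fx=4,fy=4))
E
```

```text
clock: 2.55
tcp_pos: [0.448, 0.0848, 0.0073]
orientation: [2.34, 2.095, 0.003]
contact_force: [0.5, -0.3, -0.4]
grip_width: 0.0602
clock 2.55 tcp jig -209.21551095681016 6.793323821069076 7.331392256104949 shift [ -0.8 108.2   2.5] turn [ 0.11 -0.06 -0.01] F [ 0.5 -0.3 -0.4] w 0.060219247070227015
```

View pics/side1.png

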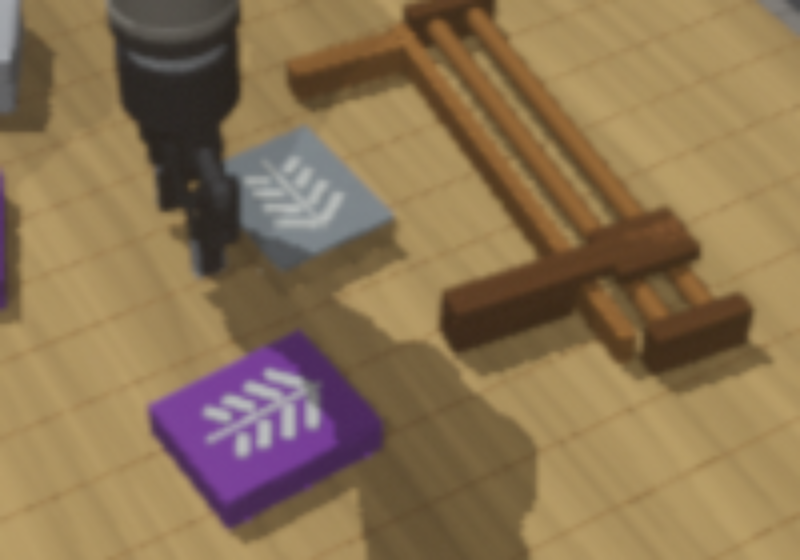

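View pics/top1.png

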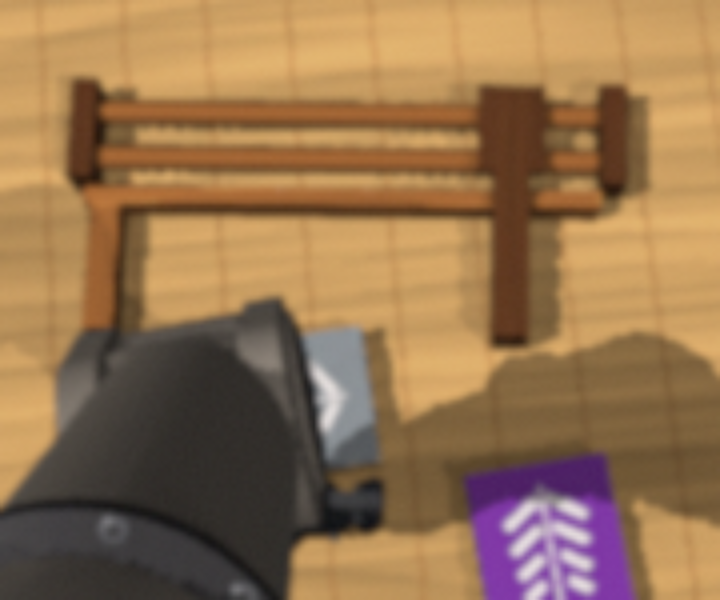

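The side crop shows the fingers low behind the block's near side, clear of the purple one. I'll push toward the fence.

```bash
python3 -m handwheel '0 10 2 0 0 0 60;0 18 2 0 0 0 60;0 26 2 0 0 0 60;0 34 2 0 0 0 60;0 42 2 0 0 0 60;0 50 2 0 0 0 60;0 58 2 0 0 0 60;0 66 2 0 0 0 60;0 74 2 0 0 0 60;0 82 2 0 0 0 60;0 90 2 0 0 0 60;0 95 2 0 0 0 60'; python3 go.py -101 6 5
python3 - <<'E'
from h import *
f=grab_frame("side");cv2.imwrite("pics/side2.png",cv2.resize(f["pixels"][130:270,230:430,::-1],None,fx=4,fy=4))
f=grab_frame("top");cv2.imwrite("pics/top2.png",cv2.resize(f["pixels"][120:270,170:350,::-1],None,fx=4,fy=4))
E
```

```text
clock: 4.15
tcp_pos: [0.5421, 0.0737, 0.0043]
orientation: [2.341, 2.095, 0.0]
contact_force: [-2.3, 0.4, 0.4]
grip_width: 0.0603
clock 4.15 tcp jig -114.40217833323452 6.13967577453495 4.3337653505895535 shift [-0.1 13.4 -0.7] turn [ 0.01 -0.   -0.03] F [-2.3  0.4  0.4] w 0.06028818541580693
```

View pics/side2.png

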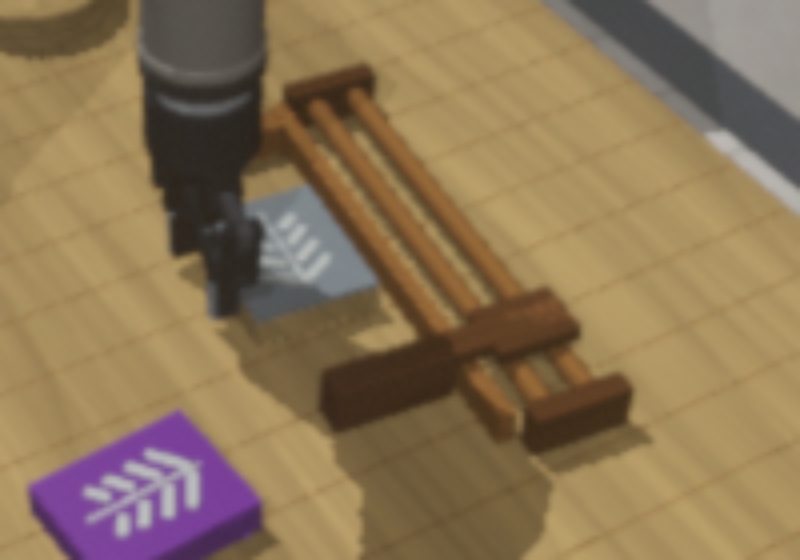

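View pics/top2.png

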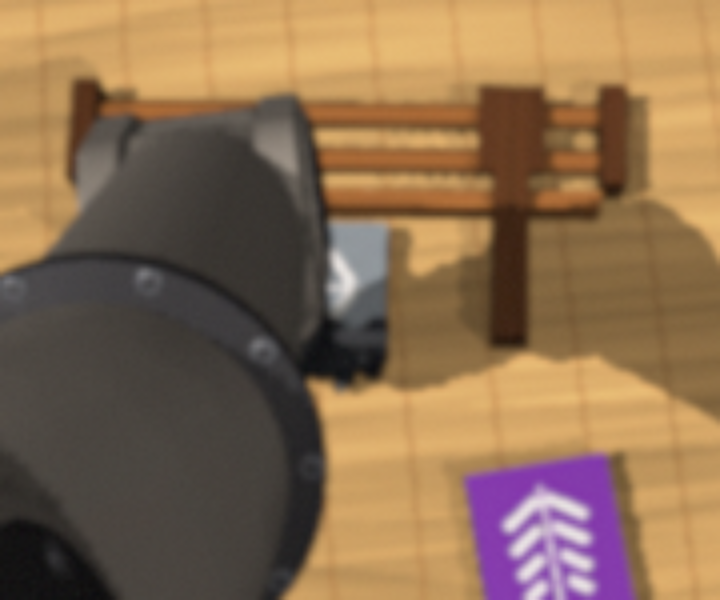

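The block is now square to the fence with a small gap left. I'll close it slowly while watching the force.

```bash
python3 -m handwheel '0 2 0 0 0 0 60;0 4 0 0 0 0 60;0 6 0 0 0 0 60;0 7.5 0 0 0 0 60;0 9 0 0 0 0 60;0 9 0 0 0 0 60'; python3 go.py -101 6 5
```

```text
clock: 5.0
tcp_pos: [0.5508, 0.0727, 0.0043]
orientation: [2.341, 2.095, 0.001]
contact_force: [-0.4, 1.3, -0.7]
grip_width: 0.0602
clock 5.00 tcp jig -105.66370755003605 6.164768248777452 4.280600672569246 shift [-0.2  4.7 -0.7] turn [ 0.03 -0.   -0.02] F [-0.4  1.3 -0.7] w 0.06016349059928299
```

```bash
python3 -m handwheel '0 1.5 0 0 0 0 60;0 3 0 0 0 0 60;0 4 0 0 0 0 60;0 4 0 0 0 0 60'; python3 -m handwheel '0 1 0 0 0 0 60;0 2 0 0 0 0 60;0 2 0 0 0 0 60'; python3 go.py -101 6 5
python3 - <<'E'
from h import *
f=grab_frame("side");cv2.imwrite("pics/side3.png",cv2.resize(f["pixels"][130:270,230:430,::-1],None,fx=4,fy=4))
f=grab_frame("top");cv2.imwrite("pics/top3.png",cv2.resize(f["pixels"][120:270,170:350,::-1],None,fx=4,fy=4))
E
```

```text
clock: 5.5
tcp_pos: [0.5542, 0.0723, 0.0042]
orientation: [-2.341, -2.095, 0.001]
contact_force: [-2.7, 0.8, 1.7]
grip_width: 0.0599
clock: 5.88
tcp_pos: [0.5542, 0.0723, 0.0039]
orientation: [-2.338, -2.094, 0.005]
contact_force: [-7.8, 1.1, 4.7]
grip_width: 0.0601
clock 5.88 tcp jig -102.27779109451937 6.098905235370384 3.937037411397986 shift [-0.1  1.3 -1.1] turn [-0.25  0.02  0.  ] F [-7.8  1.1  4.7] w 0.06006112233530498
```

View pics/side3.png

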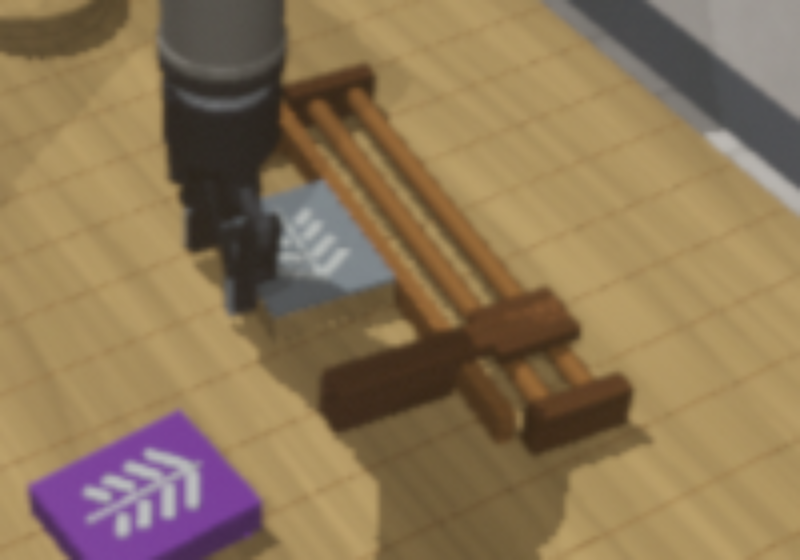

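View pics/top3.png

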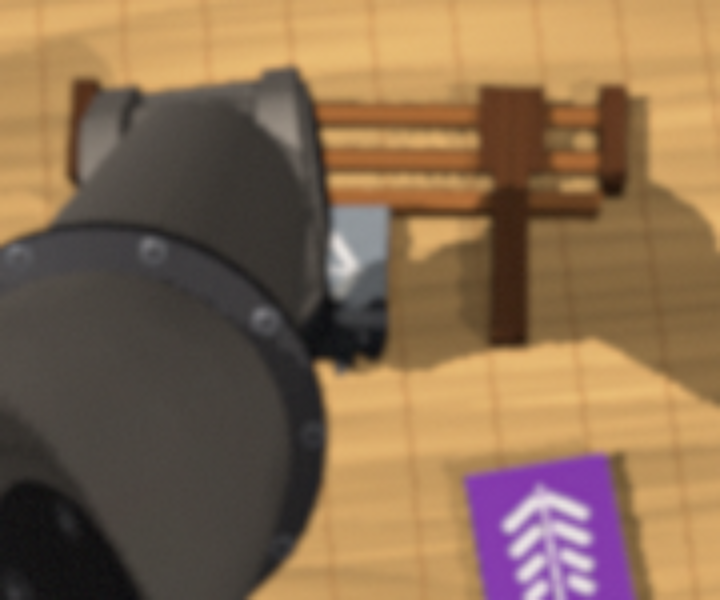

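Both crops show the block flush to the fence, and the force rises with no further motion. I'll back off, lift, and go round to the sliding stop's outer face.

```bash
python3 -m handwheel '0 -10 0 0 0 0 60;0 -25 0 0 0 0 60;0 -25 -50 0 0 0 40;0 -25 -100 0 0 0 0;-60 0 -100 0 0 0 0;-120 30 -100 0 0 0 0;-180 55 -100 0 0 0 0;-184 55 -100 0 0 0 0;-184 55 -100 0 0 0 0;-184 55 -100 0 0 0 0'; python3 go.py -45 -178 8
python3 - <<'E'
from h import *
f=grab_frame("top");cv2.imwrite("pics/top4.png",cv2.resize(f["pixels"][120:270,170:350,::-1],None,fx=4,fy=4))
E
```

```text
clock: 7.22
tcp_pos: [0.5904, -0.1144, 0.104]
orientation: [-2.337, -2.097, -0.001]
contact_force: [-0.1, 0.7, -1.0]
grip_width: 0.0
clock 7.22 tcp jig -45.68902324922116 -175.42266207977576 104.02770026012179 shift [-2.7  0.7 96. ] turn [-0.04 -0.08  0.13] F [-0.1  0.7 -1. ] w 2.460070385897885e-05
```

View pics/top4.png

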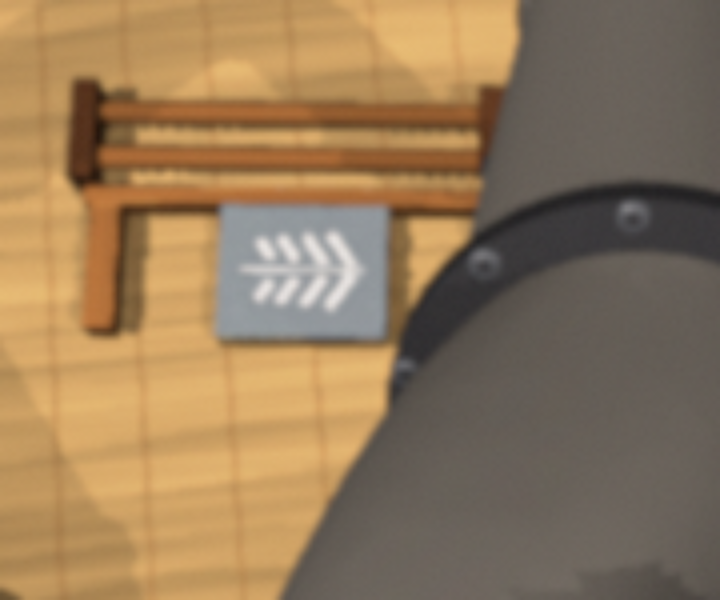

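```bash
cat > blk.py <<'E'
from meas import *
from go import O,X,Y,yaw
def block():
    o,hsv=measure();f=o["f"];m=o["grey"].copy();mm=np.zeros_like(m);mm[150:260,200:270]=1
    m=m*mm*(hsv[...,2]>95)
    m=cv2.morphologyEx(m,cv2.MORPH_CLOSE,np.ones((7,7)))
    c=max(cv2.findContours(m,cv2.RETR_EXTERNAL,cv2.CHAIN_APPROX_NONE)[0],key=cv2.contourArea)
    w=np.array([ray(f,*q[0],.026)[:2] for q in c],np.float32)*1000
    rc=cv2.minAreaRect(w);c0=np.array(rc[0]);b=cv2.boxPoints(rc)
    print("block jig",(c0-O)@X,(c0-O)@Y,"size",rc[1],"ang",rc[2],"rel deg",(rc[2]-np.degrees(yaw)+45)%90-45)
if __name__=="__main__": block()
E
python3 blk.py
python3 -m handwheel '-2 1 50 0 0 0 0;-2 1 85 0 0 0 0;-2 1 95 0 0 0 0;-2 1 95 0 0 0 0;-2 1 95 0 0 0 0'; python3 go.py -45 -28.5 8
python3 - <<'E'
from h import *
f=grab_frame("side");cv2.imwrite("pics/side5.png",cv2.resize(f["pixels"][130:270,230:430,::-1],None,fx=4,fy=4))
E
```

```text
block jig -45.53096057134723 -1.9442198373654302 size (111.00972747802734, 89.31713104248047) ang 84.3863525390625 rel deg 0.7122253001972467
clock: 7.95
tcp_pos: [0.5928, -0.1189, 0.0108]
orientation: [2.339, 2.094, 0.003]
contact_force: [0.4, -0.0, 1.1]
grip_width: 0.0
clock 7.95 tcp jig -42.84208462888566 -179.67078097394554 10.81711122395112 shift [151.2  -2.2   2.8] turn [ 0.15 -0.   -0.  ] F [ 0.4 -0.   1.1] w 1.7758624374292193e-05
```

View pics/side5.png

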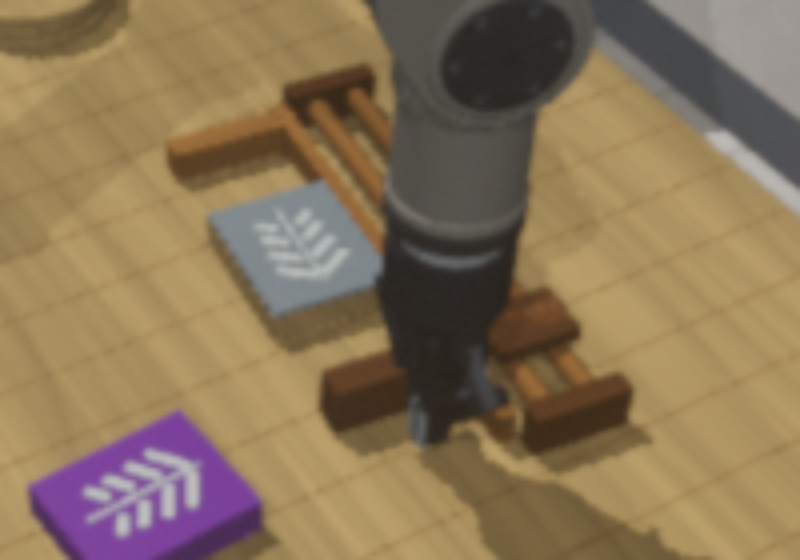

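The block is at jig (-45.5, -2) mm and 0.7° off, so step 1 is met. The side crop shows the shut fingers outside the sliding stop's arm at (430,430). I'll push the stop.

```bash
python3 -m handwheel '8 0 2 0 0 0 0;18 0 2 0 0 0 0;28 -1 2 0 0 0 0;38 -2 2 0 0 0 0;48 -2 2 0 0 0 0;58 -2 2 0 0 0 0;68 -2 2 0 0 0 0;78 -2 2 0 0 0 0;88 -2 2 0 0 0 0;98 -2 2 0 0 0 0;108 -2 2 0 0 0 0;116 -2 2 0 0 0 0';python3 go.py -45 -28.5 8
python3 - <<'E'
from h import *
f=grab_frame("side");cv2.imwrite("pics/side6.png",cv2.resize(f["pixels"][130:270,230:430,::-1],None,fx=4,fy=4))
f=grab_frame("top");cv2.imwrite("pics/top6.png",cv2.resize(f["pixels"][120:270,170:350,::-1],None,fx=4,fy=4))
E
```

```text
clock: 9.5
tcp_pos: [0.6024, -0.0029, 0.0073]
orientation: [-2.341, -2.095, 0.0]
contact_force: [1.3, -4.5, 2.1]
grip_width: -0.0001
clock 9.50 tcp jig -46.06698041814344 -63.30211109016494 7.283743300390774 shift [34.8  1.1 -0.7] turn [-0.01  0.   -0.01] F [ 1.3 -4.5  2.1] w -0.00012103499175926839
```

View pics/side6.png

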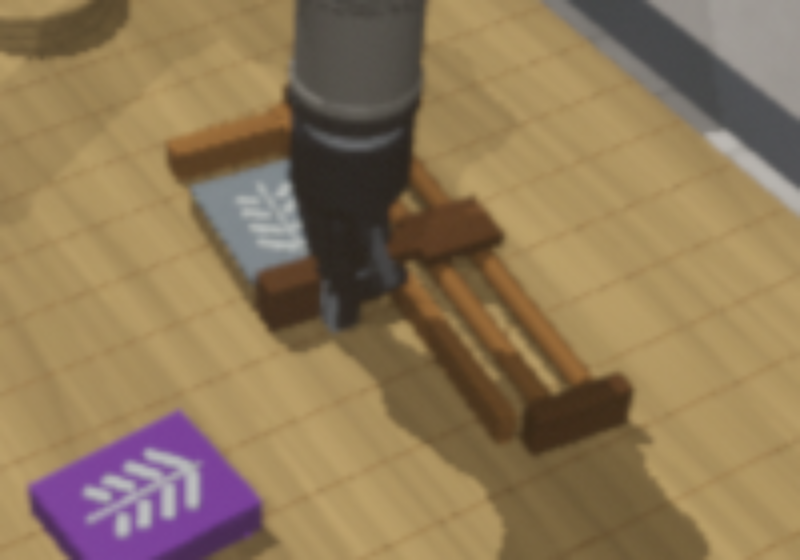

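View pics/top6.png

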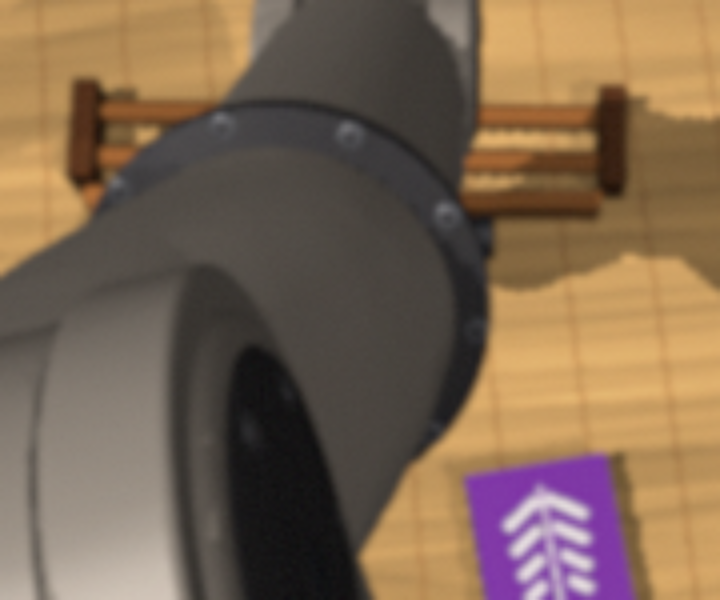

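The stop and block are sliding together, with a gap to the side stop still open at (190,180) in the side crop. I'll continue slower.

```bash
python3 -m handwheel '6 0 0 0 0 0 0;12 0 0 0 0 0 0;18 0 0 0 0 0 0;22 0 0 0 0 0 0;25 0 0 0 0 0 0;25 0 0 0 0 0 0';python3 -m handwheel '1 0 0 0 0 0 0;2 0 0 0 0 0 0;3 0 0 0 0 0 0;3 0 0 0 0 0 0';python3 go.py -45 -28.5 8;python3 -m handwheel '1 0 0 0 0 0 0;2 0 0 0 0 0 0;3 0 0 0 0 0 0;3 0 0 0 0 0 0';python3 go.py -45 -28.5 8
```

```text
clock: 10.35
tcp_pos: [0.605, 0.0222, 0.0072]
orientation: [-2.34, -2.095, -0.0]
contact_force: [-0.4, -1.7, -0.9]
grip_width: -0.0
clock: 10.85
tcp_pos: [0.6052, 0.0245, 0.0072]
orientation: [-2.341, -2.095, 0.001]
contact_force: [-2.0, -1.3, -0.3]
grip_width: -0.0003
clock 10.85 tcp jig -46.2839978298181 -35.776370386285436 7.155184762836286 shift [ 7.3  1.3 -0.8] turn [-0.03 -0.   -0.01] F [-2.  -1.3 -0.3] w -0.000347670008305752
clock: 11.35
tcp_pos: [0.6059, 0.0276, 0.0073]
orientation: [-2.341, -2.095, -0.0]
contact_force: [-1.4, -3.2, -0.5]
grip_width: 0.0002
clock 11.35 tcp jig -45.97794466337122 -32.5785492143 7.2763580919167 shift [ 4.1  1.  -0.7] turn [ 0.   -0.01 -0.01] F [-1.4 -3.2 -0.5] w 0.00017971952604892185
```

```bash
python3 -m handwheel '1 0 0 0 0 0 0;2 0 0 0 0 0 0;2 0 0 0 0 0 0';python3 -m handwheel '1 0 0 0 0 0 0;2 0 0 0 0 0 0;2 0 0 0 0 0 0';python3 -m handwheel '1 0 0 0 0 0 0;2 0 0 0 0 0 0;2 0 0 0 0 0 0';python3 go.py -45 -28.5 8
python3 - <<'E'
from h import *
f=grab_frame("side");cv2.imwrite("pics/side7.png",cv2.resize(f["pixels"][130:270,230:430,::-1],None,fx=4,fy=4))
E
```

```text
clock: 11.72
tcp_pos: [0.6061, 0.0296, 0.0073]
orientation: [2.341, 2.095, 0.0]
contact_force: [-2.3, -2.1, -0.7]
grip_width: 0.0001
clock: 12.1
tcp_pos: [0.6064, 0.0316, 0.0073]
orientation: [-2.341, -2.095, -0.0]
contact_force: [-1.5, -2.4, -0.7]
grip_width: 0.0002
clock: 12.48
tcp_pos: [0.6065, 0.0322, 0.0074]
orientation: [2.341, 2.094, -0.001]
contact_force: [-2.0, -4.8, -0.1]
grip_width: 0.0002
clock 12.47 tcp jig -45.89421152854787 -27.92573489348373 7.35328030754008 shift [-0.6  0.9 -0.6] turn [ 0.01  0.06 -0.07] F [-2.  -4.8 -0.1] w 0.00021589185405622929
```

View pics/side7.png

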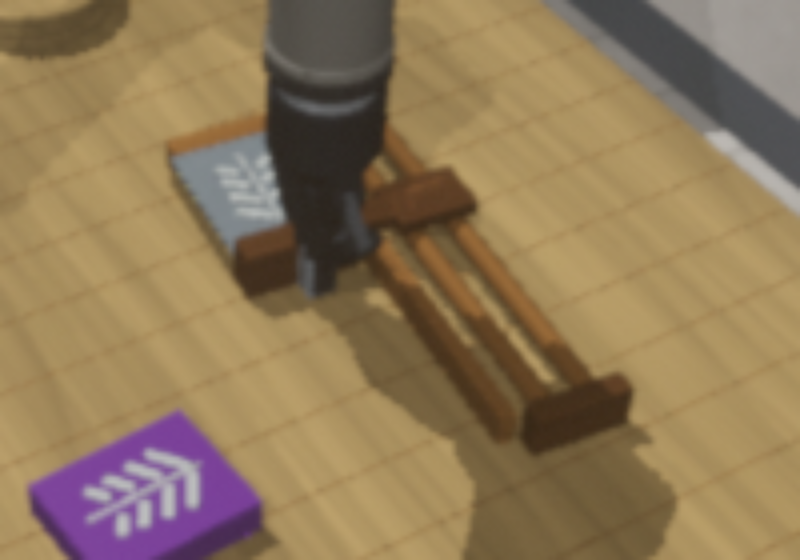

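```bash
python3 -m handwheel '1 0 0 0 0 0 0;2 0 0 0 0 0 0;2 0 0 0 0 0 0;2 0 0 0 0 0 0';python3 go.py -45 -28.5 8;python3 -m handwheel '1 0 0 0 0 0 0;2 0 0 0 0 0 0;2 0 0 0 0 0 0;2 0 0 0 0 0 0';python3 go.py -45 -28.5 8
```

```text
clock: 13.02
tcp_pos: [0.6064, 0.0322, 0.0073]
orientation: [2.342, 2.091, -0.004]
contact_force: [-1.4, -8.6, 0.2]
grip_width: 0.0001
clock 13.03 tcp jig -45.98735487154262 -27.94045408213443 7.328071543442043 shift [-0.6  1.  -0.7] turn [-0.01  0.17 -0.15] F [-1.4 -8.6  0.2] w 0.00010484370065302198
clock: 13.52
tcp_pos: [0.6064, 0.0323, 0.0073]
orientation: [2.343, 2.089, -0.006]
contact_force: [-3.7, -12.6, 1.4]
grip_width: -0.0001
clock 13.53 tcp jig -45.994806584798624 -27.90199303975571 7.342561625718516 shift [-0.6  1.  -0.7] turn [-0.02  0.27 -0.23] F [ -3.7 -12.6   1.4] w -0.00012452286771439156
```

The stop no longer moves and the force has reached 13 N, so it is closed. I'll back off, lift clear and look.

```bash
python3 -m handwheel '-4 0 0 0 0 0 0;-20 0 0 0 0 0 0;-35 0 -20 0 0 0 0;-50 0 -80 0 0 0 0;-110 0 -140 0 0 0 0;-170 -30 -140 0 0 0 0;-230 -50 -140 0 0 0 0;-260 -50 -140 0 0 0 0;-260 -50 -140 0 0 0 0;-260 -50 -140 0 0 0 0'; python3 blk.py;python3 - <<'E'
from h import *
f=grab_frame("side");cv2.imwrite("pics/side8.png",cv2.resize(f["pixels"][130:270,230:430,::-1],None,fx=4,fy=4))
f=grab_frame("top");cv2.imwrite("pics/top8.png",cv2.resize(f["pixels"][120:270,170:350,::-1],None,fx=4,fy=4))
E
```

```text
clock: 14.78
tcp_pos: [0.5289, -0.2157, 0.1484]
orientation: [2.341, 2.094, 0.003]
contact_force: [-0.1, 0.5, -0.3]
grip_width: 0.0001
block jig -46.34700702301771 63.87620500075909 size (107.8686294555664, 89.328125) ang 84.39500427246094 rel deg 0.7208770335956842
```

View pics/side8.png

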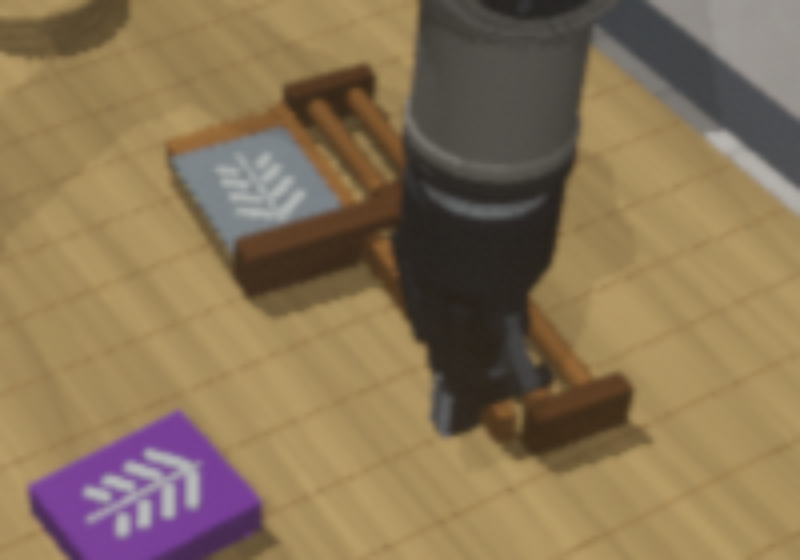

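View pics/top8.png

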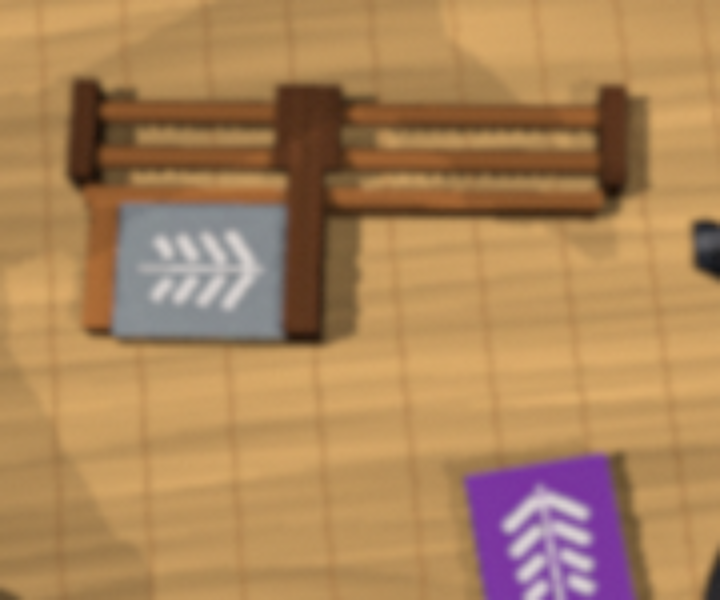

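The top crop shows the block in the corner, touching fence and side stop, with the sliding stop closed on it. My mask clipped the block at column 200, so I re-measure with a wider one, plus the slide and the bystanders.

```bash
sed -i 's/200:270\]/192:255]/' blk.py; python3 blk.py
python3 - <<'E'
from jig import *
from go import O,X,Y
f=grab_frame("top");p=f["pixels"]
V=cv2.cvtColor(p,cv2.COLOR_RGB2HSV).astype(float)
for v in (180,188,196):
    row=V[v,232:250,2]; c=cross(row,105); P=ray(f,232+c,v,.04)[:2]*1000; print("slide",(P-O)@Y+150)
a=cv2.imread("pics/top0.png")[:,:,::-1]
for n,(u,v) in dict(hoop=(100,209),tin=(137,282),punch=(440,193),brayer=(398,243)).items():
    print(n,cv2.phaseCorrelate(*[cv2.cvtColor(np.ascontiguousarray(q[v-40:v+40,u-45:u+45]),cv2.COLOR_RGB2GRAY).astype(np.float32) for q in (a,p)]))
E
```

```text
block jig -46.36380419930565 64.72680040462001 size (109.56488800048828, 89.32514953613281) ang 84.3863296508789 rel deg 0.712202412013653
slide 159.99891638095977
slide 159.48310457880132
slide 157.92524751174471
hoop ((0.04444221546863503, -0.04439740401601), 0.8538311375512018)
tin ((-0.006413674613099829, -0.01178424533033251), 0.7089370123545329)
punch ((-43.16521117409194, -2.1933773190907786), -0.010008310741848415)
brayer ((-8.433992893404294, 7.170498435106012), 0.010178293652004665)
```

```bash
python3 -m handwheel '0 0 -60 0 0 0 0;0 0 -80 0 0 0 0;0 0 -80 0 0 0 0;0 0 -80 0 0 0 0'
python3 - <<'E'
from h import *
p=grab_frame("side")["pixels"];cv2.imwrite("pics/side9.png",p[:,:,::-1])
a=cv2.imread("pics/side0.png")[:,:,::-1]
for n,(u,v) in dict(punch=(410,350),brayer=(305,340)).items():
    print(n,cv2.phaseCorrelate(*[cv2.cvtColor(np.ascontiguousarray(q[v-40:v+40,u-45:u+45]),cv2.COLOR_RGB2GRAY).astype(np.float32) for q in (a,p)]))
E
python3 blk.py
```

```text
clock: 15.52
tcp_pos: [0.528, -0.2148, 0.2261]
orientation: [-2.339, -2.095, 0.001]
contact_force: [0.1, 0.0, 0.8]
grip_width: -0.0002
punch ((0.10730250907128891, -0.019059279906208815), 0.6844677813847859)
brayer ((-0.013238591538261346, 0.038343091987542266), 0.9950144945250617)
block jig -46.36426133296686 64.76194479369762 size (109.49461364746094, 89.32514953613281) ang 84.3863296508789 rel deg 0.712202412013653
```

View pics/side9.png

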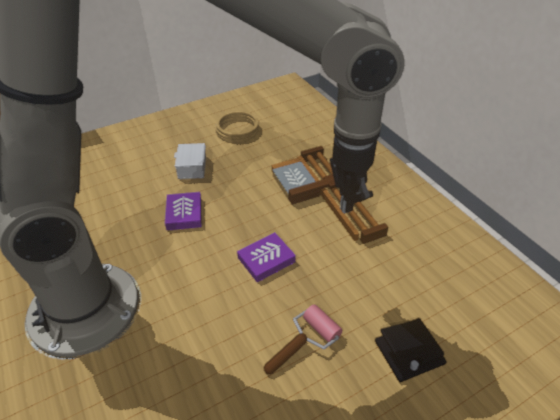

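Everything checks out and the bystanders haven't moved, so I'm handing in.

```bash
python3 -c "
from bench import workorder
print(workorder.hand_in())"
```

```text
the job is handed in; nothing more can be done
None
```

The printing block is in the jig's corner with the sliding stop closed on it, and the job is handed in at about 15.5 s of the 53 s limit. I pushed it square against the fence with the half-open fingers. Then I pushed the sliding stop with the shut fingers until it stopped moving, at about 13 N, and backed away upward.

My last checks:
- **Block:** it sits at jig x = -46.4 mm, y = +64.8 mm and is 0.7° off square, all within limits. It measured x = -45.5 mm right after the fence push, so it may have drifted about 1 mm off the fence.
- **Sliding stop:** the three image readings were 157.9, 159.5 and 160.0 mm. They disagree by 2 mm, but all are above the 155.5 mm minimum, and the finger position at the hard stop fits about 160 mm.
- **Bystanders:** hoops, tin, punch and brayer show no movement. The first top-view check failed for the punch and brayer, probably because the arm was in the way, so I checked those two in the side view.

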